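Shift the feed gearbox lever to the slot of the round index disc

ROBOT

A 6-joint arm with a two-finger parallel gripper is mounted at the origin on a cart in front of the work surface, level with it; the furniture and walls round the work are solid. World frame = base frame: x ahead of the robot, y to its left, z up, the work surface at z = 0. Lengths are in m, angles in degrees, forces in N, time in s.
With the tool pointing down it reaches from about 0.35 to 0.725 m from the base axis. Payload 6 kg.
Tool frame: the origin (TCP) lies at the very end of the fingers, on their centre line; the grasp point (between the pads) lies 19 mm behind it; z points along the fingers, y is the direction in which the jaws open and shut (so a half turn about z gives the same grasp; the last joint's range is limited). The gripper opens to 85 mm and grips with 20 to 120 N. Pads are 22 mm wide; open, the fingers measure 114 mm over their backs; the gripper's body (76 mm by 85 mm) begins 54 mm behind the grasp point. The pads swing forward as they close: fully open they stand 13 mm farther back than shut.
Start: joints at [-54.162, 2.303, 4.859, 0, -92.561, -19.12], TCP at [0.173, -0.575, 0.231] pointing down, gripper open.
Joint ranges: [-146.85, 146.85], [-73.84, 115.35], [-62.03, 85.46], [-188.31, 113.3], [-161.28, -10.13], [-171.36, 171.36]. Speed limits (degrees/s): [147.25, 147.25, 172.46, 180, 180, 180].

INTERFACE

Orientations are given as [roll, pitch, yaw] about the fixed x, y, z axes, in that order (R = Rz(yaw) Ry(pitch) Rx(roll)).
In Python, from rig import env gives the robot as it stands. Calls block until the motion is done:
- env.move_ptp(position, orientation): joint-space move of the TCP to a pose.
- env.move_linear(position, max_speed=0.15, ori=None, force_limit=None): straight line of the TCP; ori=None keeps the orientation; max_speed is the mean speed in m/s. With force_limit (N) it stops when the force on the tool has changed by that much, and returns True; else False.
- env.move_joints(angles): joint-space move.
- env.command_gripper(opening, grip_force=None): finger opening in m; grip_force is the grip in N (None keeps the last); returns when the fingers have stopped.
- env.wait(seconds).
- env.ik(position, orientation): joint angles nearest the present ones, or None.
- env.get_state(): the state.
- env.read_camera(name): name is "scene" or "top" or "wrist"; returns a dict with "pixels" (384x512x3 uint8, red, green, blue), "depth" (384x512 float32, m along the optical axis (not along the pixel's ray), 0 where there is no reading), "fov_y" (degrees; the focal length in pixels is half the picture's height over the tangent of half this angle, whatever the lens; pixels are square), "cx", "cy" (the principal point, pixels), "rvec" (rotation vector, rad) and "tvec" (3), from world to camera coordinates, as OpenCV has them. Camera axes: x right, y down, z forward; pixel columns grow to the right and rows downward; lengths in m; the calibration is good to about 2 mm. A picture is of the moment at which its call begins.
A pose or a line that the arm cannot do raises env.IKError and nothing moves.
- env.finish_job(): hands the job in, once; it reports no verdict.
The state is a dict: "time": time; "qpos": joint angles; "joint_vel": joint speeds; "tau": joint torques, N m; "ee_pos": TCP position; "tcp_rot": TCP orientation; "contact_force": force on the tool from outside, world axes, zero at the start; "moment": the same for the moment, N m; "width": finger opening in m.
Only numpy, scipy, OpenCV 4.12 (cv2) and the standard library are available. Lean on these libraries where they do the work, as an engineer would, in place of code of your own. Each camera call takes 0.05 s, during which the arm holds its last target. There are 200 camera calls.

TASK

The shift lever of the feed gearbox is in the middle slot on the near side. Without gripping it, push the lever with your fingertips out into the cross channel, sideways along it, and fully home into the corner slot that is marked by the round index disc. Do not shift it home into any other slot on the way, leave the flask, the jar and the clamp block where they stand, and finish clear of the lever.

Things in the scene. Friction and masses are not known exactly. Their poses are not given: they have to be found in the camera images.
- gearbox: grey ribbed gearbox, 130 x 130 mm on a 150 x 150 x 10 mm foot, fixed to the table, with a lever rising from a dark flat gate plate on its top (plate top 110 mm above the table). Origin: centre of its underside; x axis to its far side, y to its left side, z up.
- gate_centre (a point): centre of the gate on the plate's top, axes as the gearbox's. The gate: a cross channel along y, 16 mm wide (|x| < 8 mm, |y| < 30 mm), crossed by three slots along x, 13 to 14 mm wide, at y = +24, 0 and -24 mm, each from x = -29 (near end) to +29 mm (far end). Of the six slot ends the four corner ones have an index plate each. Webs between slots are 10 mm wide.
- lever_side (a joint): sideways tilt of the lever, rad: 0 = middle slot, about +0.27 to +0.29 = left (+y) slots at the channel's end stop, -0.27 to -0.29 = right (-y) slots. Pivot on the gearbox's vertical centre line, 20 mm above the table. Stays where it is left (friction, about 1.5 N at the grip).
- lever_fore (a joint): tilt of the lever along the gearbox's x axis, rad: 0 = upright in the cross channel (within about 0.03 of 0 it passes freely sideways), about -0.27 = home in a near slot, +0.27 = home in a far slot, where the rod stops on the slot's end. Starts between -0.26 and -0.17 with lever_side near 0. Stays where it is left (friction, about 1.5 N at the grip).
- grip_centre (a point): centre of the lever's grip: black, square, 26 x 26 mm across and 46 mm long, on a steel rod of 9 mm diameter. 155 mm from the pivot along the lever: 175 mm above the table when upright, about 164 mm when home in a corner slot, and there 39 to 43 mm in x and y from the gearbox's centre line. z axis up along the lever; x, y as the gearbox's when upright.
- grip_near: near (-x) face of the grip, a black slab 4 x 21 x 42 mm fixed to the lever. Origin: the pivot; the slab's outer face is at -13 mm along x, centred 155 mm along z.
- grip_far: far (+x) face of the grip, as grip_near on the other side.
- grip_left: left (+y) face of the grip, a slab 21 x 4 x 42 mm, outer face at +13 mm along y. Origin: the pivot.
- grip_right: right (-y) face of the grip, as grip_left on the other side.
- index_disc: the wanted mark: round white disc, 22 mm diameter, 2 mm thick, flat on the gate plate at one of its four corners, 41 mm in x and y from the gate's centre; it marks the slot end beside it, and the grip stands over it when the lever is home there. Origin: centre of its underside; axes parallel to the gearbox's. The marks change corners from run to run.
- index_square: white square mark, 19 x 19 mm, on another corner, same layout; axes parallel to the gearbox's.
- index_bar: white bar mark, 7 x 22 mm, on another corner, same layout; axes parallel to the gearbox's.
- index_cross: white cross mark, 22 mm across with 6 mm wide arms, on another corner, same layout; axes parallel to the gearbox's.
- flask: small clear conical flask, 62 mm wide at the foot, 100 mm tall, loose, left of the gearbox. Origin: centre of its underside.
- jar: small clear jar with blue screw cap, 41 mm diameter, 53 mm tall, loose, right of the gearbox. Origin: centre of its underside.
- clamp_block: flat white block, 42 x 46 x 13 mm, loose, in front of the gearbox. Origin: centre of its underside.

How it is judged:
By the outcome, as a careful person would: the job done as asked, in the order asked, and still so for the second after the job is handed in, with the robot touching nothing.
It also fails if it takes over 67 s, if anything falls off the work surface, if the arm or the gripper's body presses on something with over 40 N, if the wrist force passes 120 N, or if a joint passes its speed limit or range.

## Working session

There is one attempt and no reset: what is moved stays moved. The work goes in short steps, each a Python script; the robot and the scene stay as the last script left them, time stands still between calls to the robot, and variables do not carry over. Pictures are saved under pics/ and viewed, about 8 in all and at most 12, crops included, and the job is handed in when it is done.

```bash
ls; mkdir -p pics; cat > h.py <<'E'
import numpy as np, cv2
from rig import env
def shot(n,f,save=True):
    r=env.read_camera(n); np.savez('/tmp/'+f,**r)
    cv2.imwrite(f'pics/{f}.png',r['pixels'][:,:,::-1]); return r
def load(f): return {k:v for k,v in np.load('/tmp/'+f+'.npz').items()}
def cam(r):
    f=192/np.tan(np.radians(float(r['fov_y']))/2); K=np.array([[f,0,r['cx']],[0,f,r['cy']],[0,0,1]],float)
    return K,cv2.Rodrigues(np.array(r['rvec'],float))[0],np.array(r['tvec'],float).ravel()
def pix(r,u,v,d=None,z=None):
    K,R,t=cam(r); ray=R.T@np.linalg.solve(K,[u,v,1.]); c=-R.T@t
    if z is not None: d=(z-c[2])/ray[2]
    elif d is None: d=r['depth'][int(round(v)),int(round(u))]
    return c+ray*d
def cloud(r):
    K,R,t=cam(r); v,u=np.mgrid[:384,:512]; d=r['depth']
    P=np.stack([(u-K[0,2])/K[0,0]*d,(v-K[1,2])/K[1,1]*d,d],-1)
    return (P-t)@R
def proj(r,P):
    K,R,t=cam(r); q=(R@np.atleast_2d(P).T).T+t; q=q@K.T; return q[:,:2]/q[:,2:]
E
python3 - <<'E'
from h import *
a=shot('top','top1');b=shot('scene','scene1')
cv2.imwrite('pics/both.png',np.hstack([a['pixels'],b['pixels']])[:,:,::-1][:, :])
im=cv2.imread('pics/both.png'); cv2.imwrite('pics/both.png',cv2.resize(im,(800,300),interpolation=cv2.INTER_AREA))
for r in(a,b):
    K,R,t=cam(r); print(K[0,0],-R.T@t,R[2])
print(env.get_state())
E
```

```text
pics
443.4344332897835 [0.33519172 0.08590472 0.96754312] [ 0.19574124  0.02052269 -0.98044081]
463.4531071643733 [0.11291478 0.80001529 0.57787363] [ 0.43873948 -0.75052144 -0.49419149]
{'time': 0.1, 'qpos': array([-5.41632620e+01,  2.33565894e+00,  4.80560583e+00, -2.26945243e-02,
       -9.25596998e+01, -1.91205328e+01]), 'joint_vel': array([ 0.04437347, -0.07713979,  0.075077  ,  0.11188597, -0.09347728,
       -0.01087642]), 'tau': array([-5.85731934e-03, -3.69345832e+01,  3.48282194e+01,  6.95174038e+00,
       -4.57337330e-03, -1.23707530e-06]), 'ee_pos': array([ 0.17256904, -0.5743388 ,  0.23035324]), 'tcp_rot': array([ 1.79907772e+02, -7.97649158e-03, -1.63282793e+02]), 'contact_force': array([ 0.46783158, -0.17371481, -0.33270365]), 'moment': array([-0.01352339,  0.01425732, -0.00060668]), 'width': 0.08548497564497803}
```

View pics/both.png

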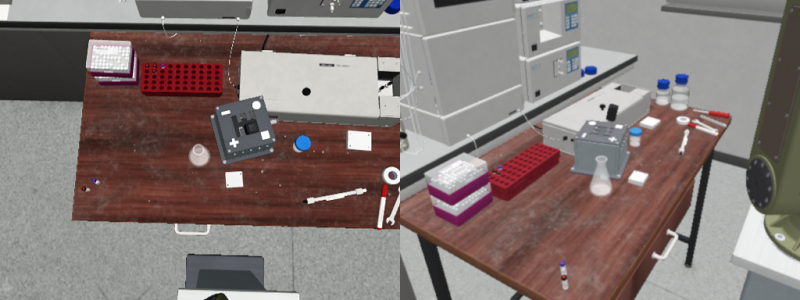

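The overview shows the gearbox at about (311,166) in the full-size top picture. The flask is to its left, the jar to its right and the block in front, with a large grey instrument close behind. I'll enlarge the gearbox next.

```bash
python3 - <<'E'
from h import *
a=load('top1')
x0,y0,x1,y1=235,115,415,250
im=cv2.resize(a['pixels'][y0:y1,x0:x1,::-1],None,fx=4.4,fy=4.4,interpolation=cv2.INTER_CUBIC)
cv2.imwrite('pics/crop1.png',im)
P=cloud(a)
# height map summary of surroundings
m=(P[...,2]>0.102)&(P[...,2]<0.118)&(a['depth']>0)
sub=np.zeros_like(m); sub[115:215,265:355]=1
q=P[m&sub]; print(len(q),q.mean(0)); 
r=cv2.minAreaRect((q[:,:2]*1000).astype(np.float32)); print(r, np.median(q[:,2]))
g=P[(P[...,2]>0.125)&sub&(a['depth']>0)]; print(len(g),g.min(0),g.max(0)); print(g[g[:,2]>g[:,2].max()-.012].mean(0))
# instrument
for u,v in [(310,80),(330,110),(380,140),(450,100),(320,150)]: print(u,v,P[v,u])
E
```

```text
3356 [ 0.57360453 -0.00340391  0.10942158]
((575.19677734375, -3.817291259765625), (129.33509826660156, 128.6530303955078), 15.704869270324707) 0.10942905438306727
246 [ 0.52941675 -0.02517505  0.14959158] [0.5576924  0.00487615 0.19788391]
[ 0.54344808 -0.01054028  0.19309897]
310 80 [0.75084808 0.00259272 0.09491286]
330 110 [ 0.68509476 -0.03935494  0.09411593]
380 140 [ 0.62181713 -0.14084177  0.09557373]
450 100 [ 0.71193716 -0.28776637  0.09560975]
320 150 [ 0.61779972 -0.02650394  0.02882593]
```

View pics/crop1.png

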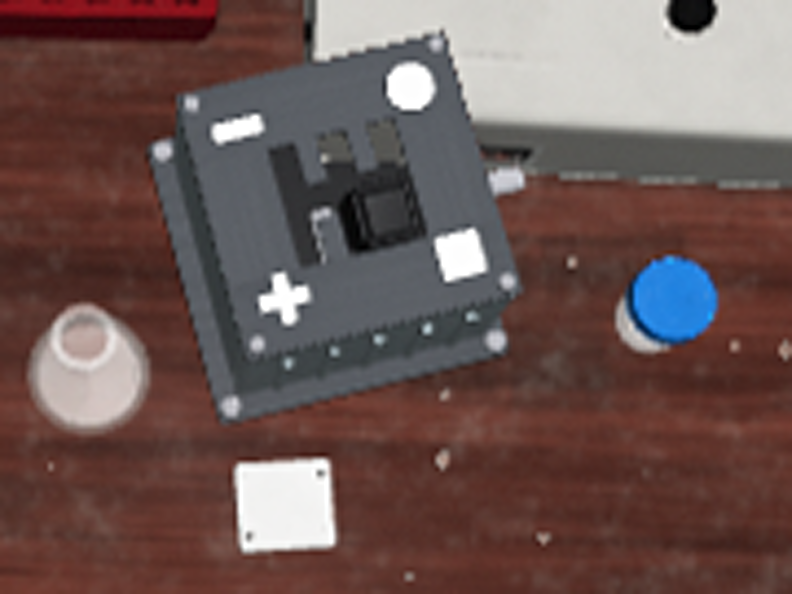

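```bash
cat >> h.py <<'E'
from scipy.optimize import least_squares
from scipy.spatial.transform import Rotation as Ro
import json,os
G=json.load(open('g.json')) if os.path.exists('g.json') else None
def g2w(p): # gearbox->world
    c,s=np.cos(G[2]),np.sin(G[2]); return np.array([G[0]+c*p[0]-s*p[1],G[1]+s*p[0]+c*p[1],p[2]])
def w2g(P):
    c,s=np.cos(G[2]),np.sin(G[2]); d=P-np.array([G[0],G[1],0]); return np.stack([c*d[...,0]+s*d[...,1],-s*d[...,0]+c*d[...,1],d[...,2]],-1)
def lever(r,zmin=.135):
    P=w2g(cloud(r)); d=r['depth']
    q=P[(d>0)&(P[...,2]>zmin)&(P[...,2]<.205)&(abs(P[...,0])<.075)&(abs(P[...,1])<.075)&(r['pixels'].max(-1)<70)]-[0,0,.02]
    def res(a):
        l=Ro.from_euler('xy',[-a[1],a[0]]).inv().apply(q)-[0,0,.155]
        e=abs(l)-[.013,.013,.023]
        return np.linalg.norm(np.maximum(e,0),axis=1)+np.minimum(e.max(1),0)
    m=q.mean(0); o=least_squares(res,[m[0]/m[2],m[1]/m[2]],loss='soft_l1',f_scale=.003)
    return o.x,len(q),np.median(abs(res(o.x)))
E
python3 - <<'E'
import h; from h import *
a=load('top1'); im=a['pixels'].astype(int)
m=((im.min(-1)>190)).astype(np.uint8)
n,_,st,ce=cv2.connectedComponentsWithStats(m)
exp={'bar':(237,128),'disc':(410,87),'square':(460,254),'cross':(284,299)}
tgt={'bar':(.041,.041),'disc':(.041,-.041),'square':(-.041,-.041),'cross':(-.041,.041)}
W={}
for k,(x,y) in exp.items():
    p=np.array([235+x/4.4,115+y/4.4]); i=1+np.argmin(np.linalg.norm(ce[1:]-p,axis=1))
    W[k]=pix(a,*ce[i],z=.112)[:2]; print(k,p,ce[i],st[i][4],W[k])
f=lambda x:np.concatenate([np.array([x[0]+np.cos(x[2])*u-np.sin(x[2])*v,x[1]+np.sin(x[2])*u+np.cos(x[2])*v])-W[k] for k,(u,v) in tgt.items()])
o=least_squares(f,[.575,-.004,.27]); print(o.x,np.degrees(o.x[2]),(o.fun*1000).round(1))
json.dump(list(o.x),open('g.json','w')); h.G=list(o.x)
print('top',lever(a)); print('scene',lever(load('scene1')))
print('gripTop pix',w2g(pix(a,235+390/4.4,115+212/4.4,z=.1945)))
yaw=np.degrees(o.x[2])
for y in (yaw,yaw-180): print(y,env.ik(g2w([-.085,0,.24]),[180,0,y]))
E
```

```text
bar [288.86363636 144.09090909] [288.5        143.72727273] 44 [0.60437449 0.04659127]
disc [328.18181818 134.77272727] [327.79569892 134.16129032] 93 [ 0.62629135 -0.03218214]
square [339.54545455 172.72727273] [339.13402062 172.41237113] 97 [ 0.54754991 -0.05436168]
cross [299.54545455 182.95454545] [299.07462687 182.20895522] 67 [0.52574971 0.02458151]
[ 0.57599137 -0.00384276  0.27207597] 15.588804989364599 [ 0.1  0.1  0.2 -0.1 -0.   0.  -0.3  0. ]
top (array([-0.190004  ,  0.00715193]), 242, np.float64(0.0008891371169027426))
scene (array([-0.18641949,  0.00355271]), 208, np.float64(0.001177862782620524))
gripTop pix [-0.03384898 -0.0002765   0.1945    ]
15.588804989364599 [ 2.03057155e+01 -1.38083958e+01 -9.17340012e+00  2.54444375e-14
 -9.46349957e+01  8.52830895e+01]
-164.4111950106354 [ 2.03057155e+01 -1.38083958e+01 -9.17340012e+00 -2.54444375e-14
 -9.46349957e+01 -9.47169105e+01]
```

```bash
cat >> h.py <<'E'
def go(x,y,z,v=.15,fl=None):
    h=env.move_linear(g2w([x,y,z]),max_speed=v,force_limit=fl)
    s=env.get_state(); print('at',w2g(s['ee_pos']).round(4),'hit',h,'F',s['contact_force'].round(1),'t',round(s['time'],1)); return h
E
python3 - <<'E'
from h import *
env.command_gripper(0,20)
env.move_ptp(g2w([-.09,0,.25]),[180,0,np.degrees(G[2])-180])
go(-.09,0,.158)
print('width',env.get_state()['width'])
go(-.026,0,.158,.04,15)
go(-.06,0,.158)
a=shot('top','top2');b=shot('scene','scene2')
print(lever(a),lever(b))
cv2.imwrite('pics/v2.png',np.hstack([cv2.resize(a['pixels'][100:260,230:430],(400,320)),cv2.resize(b['pixels'][110:270,160:360],(400,320))])[:,:,::-1])
E
```

```text
at [-0.0895 -0.0003  0.1592] hit False F [-0.5  0.7  1.2] t 3.9
width 8.872734082014307e-05
at [-0.0261  0.      0.158 ] hit False F [-1.2  0.1  0.3] t 5.6
at [-0.0599  0.      0.1585] hit False F [-0.7  0.8 -0.1] t 6.0
(array([-0.34900384,  0.0082344 ]), 14, np.float64(0.0019759748065465528)) (array([-0.1407845 ,  0.09796083]), 286, np.float64(0.007087545877270399))
```

View pics/v2.png

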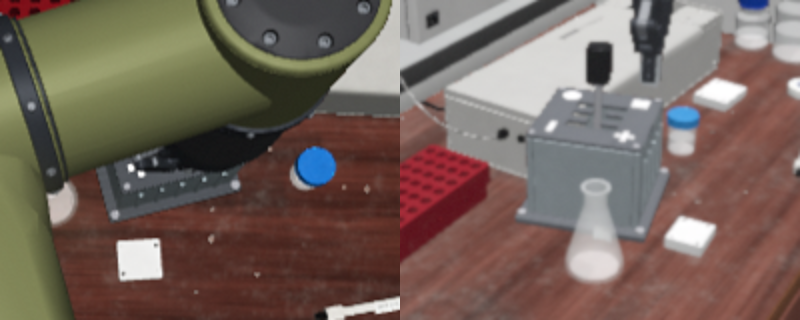

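The arm hides the gearbox from the top camera. In the scene half, the lever stands about upright at (598,70) and the shut fingers are clear of it at (650,60). I'll refit the lever with the fingers masked out.

```bash
sed -i "s/def lever(r,zmin=.135):/def lever(r,zmin=.135,xr=(-.075,.075),yr=(-.075,.075)):/; s/(abs(P\[...,0\])<.075)&(abs(P\[...,1\])<.075)/(P[...,0]>xr[0])\&(P[...,0]<xr[1])\&(P[...,1]>yr[0])\&(P[...,1]<yr[1])/" h.py
python3 - <<'E'
from h import *
print(lever(load('scene2'),xr=(-.035,.075)))
E
```

```text
(array([-0.01906497,  0.00239711]), 220, np.float64(0.0011706626244248229))
```

```bash
python3 - <<'E'
from h import *
go(-.024,0,.158,.05,15)
go(-.06,0,.158); go(-.06,0,.23,.3); go(0,.065,.23,.3); go(0,.065,.158,.2)
h=go(0,-.02,.158,.04,9)
go(0,.035,.158)
b=shot('scene','scene3')
print(lever(b,yr=(-.075,.012)))
cv2.imwrite('pics/v3.png',cv2.resize(b['pixels'][110:270,160:360],(700,560))[:,:,::-1])
E
```

```text
at [-0.024   0.      0.1579] hit False F [ 0.   0.4 -0.2] t 7.0
at [-0.0601 -0.      0.1587] hit False F [ 0.8 -0.2  0.4] t 7.4
at [-0.0589  0.      0.2317] hit False F [-0.1  0.4 -1. ] t 7.8
at [1.000e-04 6.590e-02 2.279e-01] hit False F [-0.9 -0.  -1.1] t 8.2
at [-1.000e-04  6.410e-02  1.591e-01] hit False F [0.4 0.  1.3] t 8.7
at [ 0.     -0.0184  0.1576] hit False F [-3.2  6.8 -0.5] t 11.0
at [1.000e-04 3.470e-02 1.583e-01] hit False F [-0.5 -0.4  0.1] t 11.5
(array([-0.0051424 , -0.28927056]), 132, np.float64(0.001310094475771086))
```

View pics/v3.png

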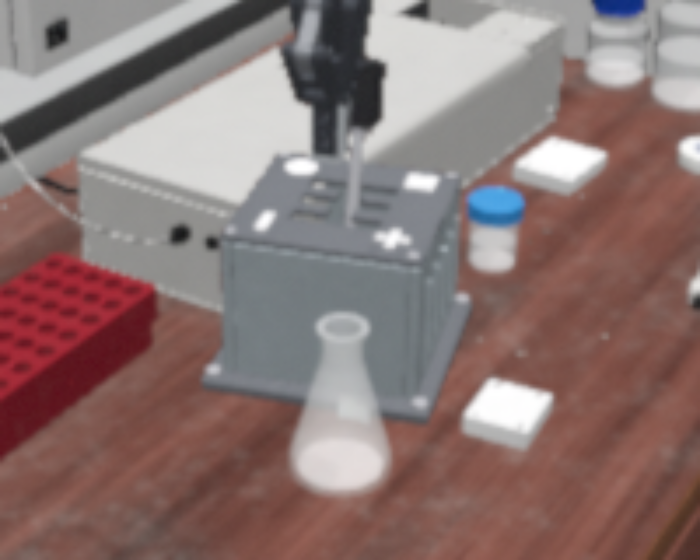

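The lever is at the right-hand end stop (side -0.289, fore about 0), with the fingers clear at about (365,90). The flask, jar and block have not moved. Next is the push into the far slot.

```bash
python3 - <<'E'
from h import *
go(0,.065,.158); go(0,.065,.24,.3); go(-.07,-.042,.24,.3); go(-.07,-.042,.152,.2)
h=go(.032,-.042,.152,.04,15)
go(-.03,-.042,.152); go(-.07,-.042,.25,.3)
b=shot('scene','scene4'); print(lever(b,zmin=.13))
go(-.19,-.042,.30,.3)
env.move_joints([-54.162, 2.303, 4.859, 0, -92.561, -94])
a=shot('top','top4');b=shot('scene','scene5'); print(lever(a,zmin=.13),lever(b,zmin=.13),env.get_state()['time'])
cv2.imwrite('pics/v4.png',np.hstack([cv2.resize(a['pixels'][100:260,230:430],(400,320)),cv2.resize(b['pixels'][110:270,160:360],(400,320))])[:,:,::-1])
E
```

```text
at [0.     0.0648 0.158 ] hit False F [ 0.1 -0.3 -1.2] t 11.9
at [0.0005 0.0643 0.2417] hit False F [-0.2  0.  -1. ] t 12.3
at [-0.0709 -0.0428  0.2389] hit False F [ 0.1  0.6 -0.6] t 12.9
at [-0.0695 -0.0419  0.1529] hit False F [0.9 0.3 0.3] t 13.5
at [ 0.0123 -0.042   0.1505] hit True F [-4.3  0.   4.7] t 15.4
at [-0.0294 -0.042   0.1525] hit False F [ 0.4  0.2 -0.4] t 15.8
at [-0.0692 -0.0419  0.2511] hit False F [ 0.6  0.8 -0.9] t 16.3
(array([ 0.26376072, -0.28161426]), 187, np.float64(0.001119886435788843))
at [-0.19   -0.0418  0.2993] hit False F [ 0.6  0.3 -0.3] t 16.9
(array([ 0.27496824, -0.2725123 ]), 359, np.float64(0.0008213325984001499)) (array([ 0.26386512, -0.28057594]), 189, np.float64(0.0011877732244413401)) 18.9917
```

View pics/v4.png

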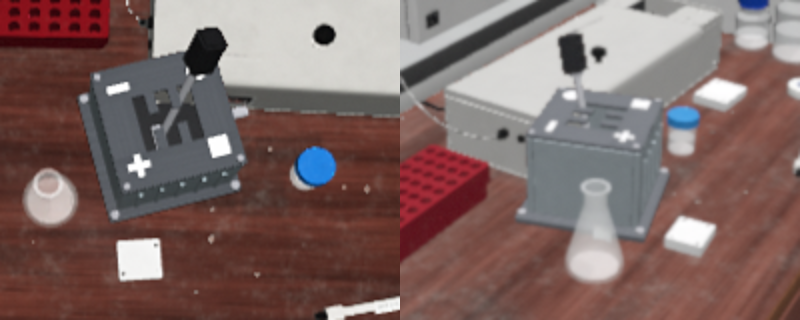

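The top half shows the grip over the disc's corner at (207,48). Both cameras put fore at 0.264–0.275. I'll push once more, harder, to confirm the lever is on its stop, then check again.

```bash
python3 - <<'E'
from h import *
env.move_ptp(g2w([-.09,-.042,.27]),[180,0,np.degrees(G[2])-180])
go(-.05,-.042,.152,.2)
go(.022,-.042,.152,.03,25)
go(-.05,-.042,.152); go(-.09,-.042,.27,.3)
env.move_joints([-54.162, 2.303, 4.859, 0, -92.561, -94])
env.wait(.5)
a=shot('top','top6');b=shot('scene','scene6'); print(lever(a,zmin=.13),lever(b,zmin=.13),env.get_state()['time'])
# movement of loose things: image difference first/last outside gearbox
d=cv2.absdiff(load('top1')['pixels'],a['pixels']).max(-1)
for n,(u,v) in dict(flask=(254,198),jar=(387,183),block=(300,230)).items(): print(n,d[v-16:v+17,u-16:u+17].max(),(d[v-16:v+17,u-16:u+17]>30).sum())
E
```

```text
at [-0.0497 -0.0425  0.1534] hit False F [ 0.6 -0.6 -0.1] t 21.9
at [ 0.0129 -0.0423  0.1515] hit True F [-6.9  1.1  5.9] t 24.0
at [-0.0495 -0.042   0.1523] hit False F [-0.5  0.9  0.4] t 24.6
at [-0.0893 -0.0418  0.2706] hit False F [ 0.  -0.2 -1.3] t 25.2
(array([ 0.27642499, -0.2729625 ]), 358, np.float64(0.0008784163273445611)) (array([ 0.26358262, -0.28029092]), 188, np.float64(0.0012147110029893625)) 27.925
flask 5 0
jar 4 0
block 5 0
```

The harder push stopped at the same place, so the lever is on its stop. The loose items show no change in the picture, and the arm is clear.

```bash
python3 -c "
from rig import env
print(env.finish_job())"
```

```text
the job is handed in; nothing more can be done
None
```

The lever is fully home in the far-right slot, the one marked by the round disc, and I've handed the job in. I pushed it with shut fingertips only: out of the middle near slot into the cross channel, right to the channel's end stop, then forward into the corner slot. It did not go home in any other slot on the way.

- **Lever position:** after the last push the top camera gave fore +0.276 and side -0.273, and the scene camera gave +0.264 and -0.280. They differ by about 0.01 rad, and both mean home.
- **Stop check:** a second push with a 25 N limit stopped within 0.6 mm of the first, which had a 15 N limit. That puts the rod on the slot's end.
- **Loose items:** the flask, jar and clamp block show no change between the first and last top pictures.
- **Finish:** the arm was parked well clear of the lever at about 28 s, against the 67 s limit.
- **Failed reading:** after the first push the arm blocked the top camera and the fingers spoiled the first scene-camera fit. I refitted from the scene camera with the fingers masked out, and no other check failed.

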